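Hallmark a brass bar in a spring-return stamping press

ROBOT

A 7-joint arm with a two-finger parallel gripper is mounted at the origin on the work surface. World frame = base frame: x ahead of the robot, y to its left, z up, the work surface at z = 0. Lengths are in m, angles in rad, forces in N, time in s.
With the tool pointing down it reaches from about 0.425 to 0.875 m from the base axis. Payload 4.7 kg.
Tool frame: the origin (TCP) lies at the very end of the fingers, on their centre line; the grasp point (between the pads) lies behind it (env.grasp_offset is the z of the grasp point in the tool frame, in m); z points along the fingers, y is the line along which they close (so a half turn about z gives the same grasp; the last joint's range is limited). The gripper opens to 87 mm and grips with 3 to 60 N. Pads are 19 mm wide; open, the fingers measure 117 mm over their backs; the gripper's body (75 mm by 190 mm) begins 51 mm behind the grasp point.
Start: joints at [-1.25, 0.321, -0.07, 1.45, 0.023, 1.371, -0.057], TCP at [0.196, 0.62, 0.223] pointing down, gripper open.
Joint ranges: [-2.86, 2.86], [-0.3, 2.09], [-1.38, 1.24], [0.06, 2.45], [-1.56, 4.7], [0.09, 2.05], [-2.69, 2.69]. Speed limits (rad/s): [2.57, 2.57, 3.14, 3.14, 3.14, 3.14, 3.14].

INTERFACE

Orientations are given as a unit quaternion [x, y, z, w].
In Python, from plant import readout, optics, env gives the robot as it stands.
- The arm moves only by the tool send_rows, never from a script. Its arguments are lists of equal length, an entry for each row: "travel": the shift along the tool's x, y, z in mm, a list of three; "rot": the turn, a rotation vector about the tool's x, y, z in degrees, a list of three; "gripper": the finger opening in mm, from 0 to 87. In form: {"travel": [[x, y, z], ...], "rot": [[ax, ay, az], ...], "gripper": [gripper, ...]}. A call has exactly 10 rows; each row is the pose to reach, as a shift and turn from the pose commanded when the call began, along the tool's axes at that moment; what a row does not reach only later rows make up. A row lasts 1/8 s, in which the tool goes at most 62.5 mm and 10.7 degrees, less where a joint would pass 70% of its speed; a pose out of reach is approached as far as the arm can. A call with a gripper value outside its range is refused whole. The fingers move at their own pace and stop on an object; "newtons" is the grip in N (left out, the last holds). Time passes only in rows, so rows that repeat a pose let the fingers close, or fill a call up. It gives the time, the measured TCP pose, the force, the opening and the grip force at its end, in the units of the state.
- readout.get_state(): the state, without advancing time (a new reading comes with each control period).
- optics.capture(name): name is "scene" or "top" or "wrist"; returns a dict with "color" (420x560x3 uint8, blue, green, red), "z_map" (420x560 float32, m along the optical axis (not along the pixel's ray), 0 where there is no reading), "fovy" (degrees; the focal length in pixels is half the picture's height over the tangent of half this angle, whatever the lens; pixels are square), "cx", "cy" (the principal point, pixels), "dist" ([k1, k2, p1, p2, k3] as OpenCV has them; the pictures are not rectified), "xyz" and "orientation" of the camera in the world. Camera axes: x right, y up, looking along -z (the intrinsics and any distortion apply to the point x, -y, -z); pixel columns grow to the right and rows downward; lengths in m; the calibration is good to about 2 mm. A picture is of the moment at which its call begins.
- env.sign_off(): hands the job in; it is judged then, once.
The state is a dict: "t": time; "joints": joint angles; "joint_velocities": joint speeds; "joint_torque": joint torques, N m; "ee_pos": TCP position; "ee_rot": TCP orientation; "force": force on the tool from outside, world axes, zero at the start; "ft_torque": the same for the moment, N m; "finger_gap": finger opening in m; "finger_force": force on a finger pad.
Only numpy, scipy, OpenCV 4.12 (cv2) and the standard library are available. Lean on these libraries where they do the work, as an engineer would, in place of code of your own. Each camera call takes 0.05 s, during which the arm holds its last target. There are 200 camera calls.

TASK

Take the brass bar from the black tray and lay it on the bed of the little blue stamping press, pushed right up against the two fence blocks and the end stop. Then pick up the mallet and strike the red cap of the sprung punch with its lower face, a brisk blow that drives the punch firmly onto the bar, stopping when it lands so that the mallet's face stays square on the cap. Stand the mallet back upright on its cork pad and leave the bar against its stops and the other things on the desk undisturbed.

Things in the scene. Friction and masses are not known exactly. Their poses are not given: they have to be found in the camera images.
- press: Stamping press fixed to the desk. Origin: on the desk surface, below the centre of a registered bar. Dark steel bed x -75 to +75 mm, y -95 to +95 mm, flat top at z = 20 mm, open to -x and -y. A registered bar lies along y with its origin at (0, 0, 20) mm. Nothing stands over the bed at y below +27 mm except the fence blocks.
- fence (a point): On the bed top, in the plane of the fence faces, level with the registered bar's centre; axes as the press. Two brass fence blocks look to -x in this plane (18 mm to +x of the press's origin), 12 mm thick in x, 12 mm tall above the bed, spanning y +15 to +65 mm and y -80 to -56 mm. The gap between them leaves room for a finger.
- end_stop (a point): On the bed top, in the face of the brass end stop, which looks to -y (75 mm to +y of the press's origin); axes as the press. The stop is 30 mm wide in x, 12 mm thick in y and 12 mm tall above the bed.
- frame_arm (a point): Top of the blue C-frame's arm, on the punch's axis, 100 mm above the desk; axes as the press. Relative to this point the arm spans x -22 to +71 mm, y -18 to +18 mm, and is 30 mm deep; under it 50 mm of height is free above the bed but for the punch. The column stands at x +41 to +71 mm, down to the bed.
- punch (a joint): Punch travel in m: 0 up, grows downwards. Return spring 3 N at 0, 8 N at 0.018; the punch springs back by itself. Its brass die is set to a different length each time: it meets the hard bar somewhere between 0.008 and 0.018, not told; there the force jumps. A good blow moves it down at 0.05 m/s or more, bears on the bar with 8 N or more, and stops there.
- punch_top (a point): Centre of the top of the punch's red cap (32 mm diameter, 12 mm thick), 132 mm above the desk when up; moves down with the punch. Only the mallet may push it. The punch's axis is at x = 0, y = +45 mm of the press. The top of the blue arm is 32 mm below it.
- bar: Loose brass bar 150 x 36 x 16 mm, about 0.65 kg. Origin: centre of its underside. x along its length, z up. The two ends are alike.
- tray: Fixed black tray 250 (x) x 200 (y) x 14 mm high, walls 6 mm, floor 6 mm thick. Origin: centre of its underside. The bar starts in it, lying roughly along the tray's x.
- mallet: Loose mallet standing on its head, about 0.38 kg. Origin: centre of the lower, striking face. Head: upright cylinder along z, 0 to 80 mm, 44 mm diameter at its white faces. Level wooden handle, 20 mm wide (y), 22 mm high, runs along -x at z = 40 mm from x = -20 to -140 mm. Centre of mass about 10 mm from the head's axis. Pushed hard, the handle twists in the grip.
- pad: Fixed cork pad 200 (x) x 120 (y) x 6 mm. Origin: centre of its underside. The mallet starts standing with its head about 45 mm to +x of the pad's centre, and must end standing with its head's axis over the pad.
- loupe: Bystander: black eyepiece, 40 mm across, 40 mm tall; leave alone.
- jar: Bystander: amber jar, 52 mm across, 60 mm tall; leave alone.
- spare_bar: Bystander: silvery bar 100 x 30 x 10 mm; leave alone.
- ring_box: Bystander: blue ring box 55 x 55 x 40 mm; leave alone.
- weight: Bystander: brass weight, 36 mm across, 35 mm tall; leave alone.
Mind the look-alikes: they are no part of the job. Of the things like the bar, leave any that is green; of the rest the smaller one is meant.

How it is judged:
On the way, in this order (a step that is already met when the one before it is completed fails the run):
1. the bar lies flat on the bed against both fence blocks and the end stop (within 2 mm and 0.03 rad), let go by the fingers (x of bar in the frame of press between -0.002 and 0.002 m and y of bar in the frame of press between -0.002 and 0.002 m and z of bar in the frame of press between 0.017 and 0.023 m and angle between the x axis of bar and the y axis of press, either way round below 0.03 rad and angle between bar's own z axis and vertical below 0.03 rad and contact force between the fingers and bar below 0.1 N), for 0.3 s.
2. with the bar there, the mallet knocks the punch down at 0.05 m/s or more (x of bar in the frame of press between -0.002 and 0.002 m and y of bar in the frame of press between -0.002 and 0.002 m and z of bar in the frame of press between 0.017 and 0.023 m and angle between the x axis of bar and the y axis of press, either way round below 0.03 rad and angle between bar's own z axis and vertical below 0.03 rad and contact force between mallet and punch above 1 N and velocity of joint punch above 0.05 m/s).
3. the mallet drives the punch onto the registered bar with at least 8 N (x of bar in the frame of press between -0.002 and 0.002 m and y of bar in the frame of press between -0.002 and 0.002 m and z of bar in the frame of press between 0.017 and 0.023 m and angle between the x axis of bar and the y axis of press, either way round below 0.03 rad and angle between bar's own z axis and vertical below 0.03 rad and contact force between mallet and punch above 8 N and contact force between punch and bar above 8 N).
At the end, for the whole second after the job is handed in: The bar lies flat on the bed, within 2 mm of touching both fence blocks and the end stop and within 0.03 rad of square; the punch is up again (travel under 3 mm); the mallet stands upright (within 0.1 rad) and still on the cork pad, its head's axis over the pad (x of bar in the frame of press between -0.002 and 0.002 m and y of bar in the frame of press between -0.002 and 0.002 m and z of bar in the frame of press between 0.017 and 0.023 m and angle between the x axis of bar and the y axis of press, either way round below 0.03 rad and angle between bar's own z axis and vertical below 0.03 rad and value of joint punch below 0.003 m and angle between mallet's own z axis and vertical below 0.1 rad and z of mallet in the frame of pad between 0.003 and 0.01 m and x of mallet in the frame of pad between -0.1 and 0.1 m and y of mallet in the frame of pad between -0.06 and 0.06 m and linear speed of each of mallet, bar below 0.02 m/s).
It fails at once if a bystander is moved by more than 20 mm (distance of any of loupe, jar, spare_bar, ring_box, weight from where it was at the start of the episode above 0.02 m).
It fails at once if the mallet presses the cap while tilted by more than 0.12 rad (contact force between mallet and punch above 2 N and angle between mallet's own z axis and vertical above 0.12 rad).
It fails at once if the robot itself touches the punch with more than 2 N (contact force between the arm and punch above 2 N).
It fails at once if the fingers push the punch with more than 2 N (contact force between the fingers and punch above 2 N).
It also fails if it takes over 72 s, if anything falls off the work surface, if the arm or the gripper's body presses on something with over 40 N, if the wrist force passes 120 N, or if a joint passes its speed limit or range.

## Working session

There is one attempt and no reset: what is moved stays moved. The work goes in short steps, Python scripts to look and compute and a tool call to move; the robot and the scene stay as the last step left them, time stands still between calls to the robot, and variables do not carry over. Pictures are saved under pics/ and viewed, at most 10 in all, crops included, and the job is handed in when it is done.

Besides the shell and the picture viewer there is one more tool, called after "Emit:" as name(argument=value, ...) on one line, values as JSON. send_rows: Moves the arm, as the interface text tells. Its arguments: {"type":"object","properties":{"travel":{"type":"array","items":{"type":"array","items":{"type":"number"}}},"rot":{"type":"array","items":{"type":"array","items":{"type":"number"}}},"gripper":{"type":"array","items":{"type":"number"}},"newtons":{"type":"number"}},"required":["travel","rot","gripper"]}

```bash
ls; mkdir -p pics; cat > h.py <<'E'
import numpy as np, cv2
from scipy.spatial.transform import Rotation as R
from plant import readout, optics, env
def cap(n):
    c=optics.capture(n); return c
def world(c):
    h,w=c['z_map'].shape; f=h/2/np.tan(np.radians(c['fovy'])/2)
    K=np.array([[f,0,c['cx']],[0,f,c['cy']],[0,0,1]])
    u,v=np.meshgrid(np.arange(w),np.arange(h))
    p=cv2.undistortPoints(np.stack([u,v],-1).reshape(-1,1,2).astype(float),K,np.array(c['dist'],float)).reshape(h,w,2)
    z=c['z_map']; P=np.stack([p[...,0]*z,-p[...,1]*z,-z],-1)
    W=R.from_quat(c['orientation']).apply(P.reshape(-1,3)).reshape(h,w,3)+np.array(c['xyz'])
    W[z==0]=np.nan
    return W
E
python3 - <<'E'
from h import *
s=readout.get_state(); print({k:np.round(v,3) for k,v in s.items()}, env.grasp_offset)
for n in ['top','scene']:
    c=cap(n); np.savez(f'{n}0.npz',W=world(c),color=c['color']); cv2.imwrite(f'pics/{n}0.png',c['color']); print(n,c['xyz'],c['fovy'],c['dist'])
E
```

```text
pics
{'t': np.float64(0.0), 'joints': array([-1.25 ,  0.322, -0.07 ,  1.452,  0.023,  1.371, -0.057]), 'joint_velocities': array([-0.   , -0.   ,  0.   , -0.002, -0.003,  0.   ,  0.   ]), 'joint_torque': array([ 1.0000e-03, -4.9129e+01, -4.0300e-01, -3.1252e+01, -6.4000e-02,
        4.4000e-02,  0.0000e+00]), 'ee_pos': array([0.196, 0.619, 0.221]), 'ee_rot': array([ 0.153,  0.988, -0.001, -0.   ]), 'force': array([ 0.703,  0.214, -0.072]), 'ft_torque': array([ 0.06 ,  0.039, -0.034]), 'finger_force': np.float64(0.0), 'finger_gap': np.float64(0.087)} -0.0187
top [0.21440805 0.05839689 1.65547508] 42.75098099195522 [-0.14297893  0.          0.          0.          0.        ]
scene [1.26175396 0.43718532 0.73156984] 53.465192168331605 [-0.084695  0.        0.        0.        0.      ]
```

View pics/top0.png

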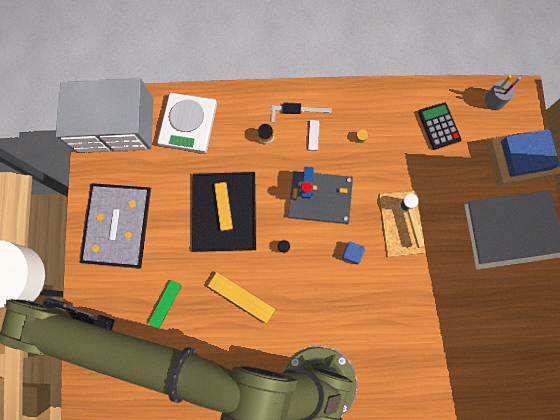

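View pics/scene0.png

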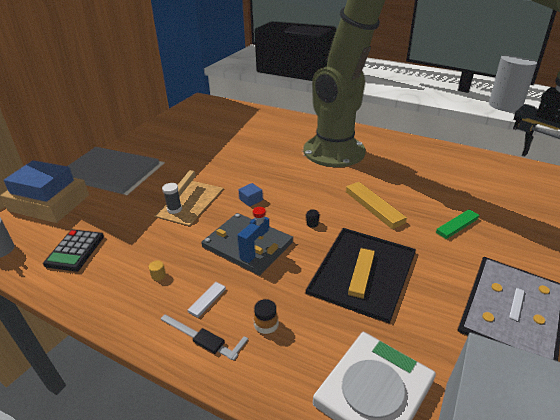

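The top view shows three bar-like things: brass (223,206) in the black tray, larger yellow (240,297) on the desk, green (165,304). The bar meant is the one at (223,206), since it isn't green, is smaller than the yellow one and lies in the black tray. The press is at (320,197) with its red cap at (307,187), and the mallet head is at (411,201) on the pad. I'll confirm with a crop and measure.

```bash
cat > m.py <<'E'
from h import *
d=np.load('top0.npz'); W=d['W']; C=d['color']; H=cv2.cvtColor(C,cv2.COLOR_BGR2HSV)
def reg(u0,u1,v0,v1,m,name):
    M=np.zeros(m.shape,bool); M[v0:v1,u0:u1]=m[v0:v1,u0:u1]
    n,l,st,_=cv2.connectedComponentsWithStats(M.astype(np.uint8)); k=1+np.argmax(st[1:,4]); M=l==k
    P=W[M]; P=P[~np.isnan(P[:,0])]
    r=cv2.minAreaRect((P[:,:2]*1000).astype(np.float32))
    print(name,len(P),'rect c',np.round(r[0],1),'size',np.round(r[1],1),'ang',round(r[2],2),'z med',np.round(np.percentile(P[:,2],[5,50,95])*1000,1),'mean',np.round(P.mean(0)*1000,1))
h,s,v=H[...,0],H[...,1],H[...,2]; Z=W[...,2]
yel=(h>15)&(h<32)&(s>120)&(v>120)
reg(205,240,175,238,yel,'bar'); reg(200,280,265,330,yel,'bigbar')
reg(185,262,165,258,(v<60),'tray')
reg(295,316,178,198,((h<6)|(h>174))&(s>150)&(Z>.1),'cap')
reg(280,360,165,230,(Z>.012)&(Z<.027),'bed')
reg(295,320,160,200,(Z>.08)&(Z<.11),'arm')
reg(398,425,185,215,(Z>.075),'mallethead')
reg(375,430,185,260,(Z>.035)&(Z<.07),'handle')
reg(375,430,185,262,(Z<.02)&(s<150)&(v>100)|((Z>.003)&(Z<.012)),'pad')
for n,b in dict(weight=(350,375,125,147),spare=(300,325,115,155),jar=(253,280,118,148),loupe=(272,297,235,257),ring=(338,370,238,268)).items(): reg(*b,(Z>.006),n)
cv2.imwrite('pics/crop1.png',cv2.resize(C[160:335,140:300],None,fx=3.4,fy=3.4,interpolation=cv2.INTER_CUBIC))
E
python3 m.py
```

```text
bar 592 rect c [552.4 280.8] size [156.1  39.8] ang 7.63 z med [ 3.9 21.1 28.8] mean [549.  278.5  19.7]
bigbar 1207 rect c [266.5 227.1] size [218.2  52.5] ang 56.8 z med [15.6 22.8 28.9] mean [265.2 224.1  22.3]
tray 4251 rect c [535.4 280.1] size [249.8 201. ] ang 0.65 z med [ 0.2  6.6 15.3] mean [530.7 279.4   7. ]
cap 83 rect c [576.   19.4] size [26.4 29.3] ang 87.89 z med [127.3 132.6 138. ] mean [576.1  19.6 132.6]
bed 2341 rect c [570.1 -25.1] size [190.3 152.3] ang 82.92 z med [14.3 20.3 25.5] mean [564.3 -29.6  20.1]
arm 225 rect c [600.2  17.4] size [35.5 93.7] ang 83.77 z med [ 92.   99.7 106. ] mean [603.3  16.   99.6]
mallethead 165 rect c [ 536.8 -292.4] size [42.8 39.5] ang 0.96 z med [81.5 86.6 92.1] mean [ 536.  -292.4   86.6]
handle 330 rect c [ 475.9 -305.3] size [151.9  27.2] ang 15.99 z med [43.6 56.6 64. ] mean [ 465.3 -305.6   55.8]
pad 2172 rect c [ 483.5 -281. ] size [237.9 175. ] ang 2.44 z med [ 1.   6.6 13.5] mean [ 477.2 -271.9    6.9]
weight 138 rect c [ 773.5 -162.4] size [54.1 41.5] ang 15.68 z med [ 7.3 31.6 40.9] mean [ 764.9 -163.    29.1]
spare 259 rect c [776.8 -10.5] size [ 35.  110.9] ang 85.52 z med [ 6.5 10.8 17. ] mean [775.7 -10.5  11. ]
jar 276 rect c [783.4 141.6] size [58.5 67.6] ang 43.96 z med [12.3 55.8 65.9] mean [773.  142.6  47.5]
loupe 126 rect c [420.3  93.3] size [37.5 39.2] ang 82.38 z med [28.4 38.4 45. ] mean [416.4  93.5  37.3]
ring 367 rect c [ 394.1 -122.4] size [66.1 64. ] ang 73.7 z med [12.8 40.3 46.8] mean [ 391.7 -117.7   38.3]
```

View pics/crop1.png

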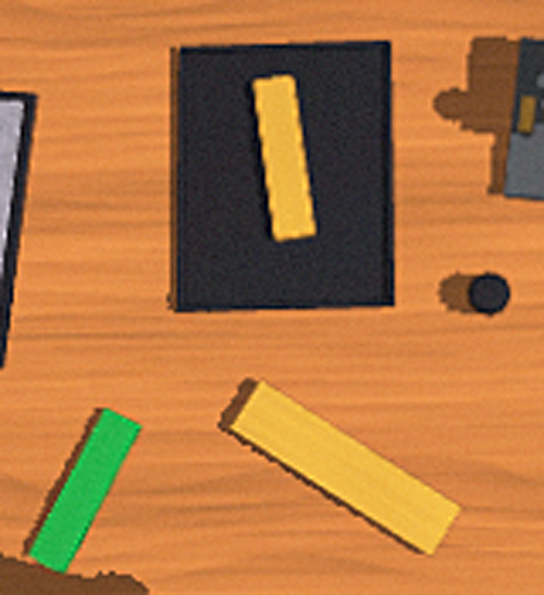

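The crop confirms it: the brass bar at crop (283,158) lies in the black tray and is clearly smaller than the big yellow bar at (345,467). Next I'll move over it and refine with the wrist camera.

```bash
cat >> h.py <<'E'
# press frame (deg, m) and planner: commanded TCP pose C (xyz, yaw of tool y in deg), tool pointing down
def plan(C,T):
    C=np.array(C,float);T=np.array(T,float)
    a=np.radians(C[3]+90); x=np.array([np.cos(a),np.sin(a),0]); y=np.array([np.cos(a-np.pi/2),np.sin(a-np.pi/2),0])
    d=(T[:3]-C[:3])*1000
    print('travel',np.round([d@x,d@y,-d[2]],1),'rotz',round(-(T[3]-C[3]),2))
def cur():
    s=readout.get_state(); m=R.from_quat(s['ee_rot']).as_matrix()
    return s, np.r_[s['ee_pos'],np.degrees(np.arctan2(m[1,1],m[0,1]))], m
E
python3 - <<'E'
from h import *
s,p,m=cur(); print(p,np.round(m,3))
plan([.196,.62,.223,p[3]],[.57,.281,.16,98])
E
```

```text
[ 0.19618799  0.6191789   0.22158855 72.42538897] [[-0.953  0.302 -0.   ]
 [ 0.302  0.953 -0.002]
 [-0.    -0.002 -1.   ]]
travel [-458.9 -210.2   63. ] rotz -25.57
```

Emit:
send_rows(travel=[[-51,-23.4,0],[-102,-46.7,5],[-153,-70,10],[-204,-93.4,15],[-255,-116.8,20],[-306,-140,25],[-357,-163.5,30],[-408,-187,35],[-459,-210,40],[-459,-210,40]], rot=[[0,0,-3],[0,0,-6],[0,0,-9],[0,0,-12],[0,0,-15],[0,0,-18],[0,0,-21],[0,0,-24],[0,0,-25.6],[0,0,-25.6]], gripper=[87,87,87,87,87,87,87,87,87,87], newtons=60)

```text
t: 1.35
ee_pos: [0.574, 0.2742, 0.1814]
ee_rot: [-0.065, 0.998, -0.002, 0.0]
force: [0.2, 0.2, -0.9]
finger_gap: 0.087
finger_force: 0.0
```

```bash
python3 - <<'E'
from h import *
s,p,m=cur(); print(s['t'],p,s['force'])
c=cap('wrist'); W=world(c); np.savez('w1.npz',W=W,color=c['color']); cv2.imwrite('pics/w1.png',c['color']); print(c['xyz'],c['fovy'])
H=cv2.cvtColor(c['color'],cv2.COLOR_BGR2HSV); M=(H[...,0]>15)&(H[...,0]<32)&(H[...,1]>120)&(H[...,2]>100)&(W[...,2]>.018)&(W[...,2]<.027)
n,l,st,_=cv2.connectedComponentsWithStats(M.astype(np.uint8)); k=1+np.argmax(st[1:,4]); P=W[l==k]
print(st[k],np.percentile(P[:,2],[5,50,95]),cv2.minAreaRect((P[:,:2]*1000).astype(np.float32)),P.mean(0))
E
```

```text
1.35 [ 0.57398433  0.27415576  0.18138099 97.4758119 ] [ 0.22981571  0.20001445 -0.85462165]
[0.50511925 0.26510455 0.34396598] 61.05236695835043
[ 268   85   42  164 6486] [0.02119845 0.02244444 0.02365204] ((550.7792358398438, 281.1136169433594), (150.05601501464844, 36.18324279785156), 7.618908405303955) [0.54633784 0.28044372 0.0224363 ]
```

```bash
python3 - <<'E'
from h import *
s,p,m=cur(); print(s['t'],p,s['joint_velocities'])
plan(np.r_[p[:2],.183,98],[.5706,.2838,.010,97.6])
plan(p,[.5706,.2838,.010,97.6])
E
```

```text
1.4 [ 0.5717515   0.27783162  0.1815898  97.71187059] [-0.04348378 -0.01638715 -0.06026171  0.00734579 -0.02555338  0.00236619
 -0.00917654]
travel [  0.3   6.1 173. ] rotz 0.4
travel [  0.3   6.1 171.6] rotz 0.11
```

```bash
python3 - <<'E'
from h import *
plan([.570,.281,.183,98.0],[.5706,.2838,.010,97.6])
E
```

```text
travel [ -1.    2.7 173. ] rotz 0.4
```

Emit:
send_rows(travel=[[-1,2.7,30],[-1,2.7,70],[-1,2.7,110],[-1,2.7,140],[-1,2.7,160],[-1,2.7,168],[-1,2.7,173],[-1,2.7,173],[-1,2.7,173],[-1,2.7,173]], rot=[[0,0,0.4],[0,0,0.4],[0,0,0.4],[0,0,0.4],[0,0,0.4],[0,0,0.4],[0,0,0.4],[0,0,0.4],[0,0,0.4],[0,0,0.4]], gripper=[87,87,87,87,87,87,87,87,60,30], newtons=60)

```text
t: 2.65
ee_pos: [0.5716, 0.2838, 0.0103]
ee_rot: [-0.066, 0.998, 0.0, 0.001]
force: [0.6, -0.9, -0.2]
finger_gap: 0.0743
finger_force: 0.0
```

Emit:
send_rows(travel=[[0,0,0],[0,0,0],[0,0,0],[0,0,-10],[0,0,-25],[0,0,-45],[0,0,-70],[0,0,-70],[0,0,-70],[0,0,-70]], rot=[[0,0,0],[0,0,0],[0,0,0],[0,0,0],[0,0,0],[0,0,0],[0,0,0],[0,0,0],[0,0,0],[0,0,0]], gripper=[25,25,25,25,25,25,25,25,25,25], newtons=60)

```text
t: 3.9
ee_pos: [0.5701, 0.2832, 0.0782]
ee_rot: [-0.066, 0.998, -0.001, -0.001]
force: [0.3, 0.4, -6.3]
finger_gap: 0.0341
finger_force: 60.0
```

```bash
cat > bar.py <<'E'
from h import *
import sys
s,p,m=cur(); print(s['t'],p,s['force'],s['finger_gap'],s['finger_force'])
c=cap('wrist'); W=world(c); np.savez('w2.npz',W=W,color=c['color']); cv2.imwrite(sys.argv[1],c['color'])
H=cv2.cvtColor(c['color'],cv2.COLOR_BGR2HSV); M=(H[...,0]>15)&(H[...,0]<32)&(H[...,1]>120)&(H[...,2]>100)
z0=float(sys.argv[2]); M&=abs(W[...,2]-z0)<float(sys.argv[3])
n,l,st,_=cv2.connectedComponentsWithStats(M.astype(np.uint8)); k=1+np.argmax(st[1:,4]); P=W[l==k]
A=np.c_[P[:,:2],np.ones(len(P))]; g=np.linalg.lstsq(A,P[:,2],rcond=None)[0]
print(st[k],np.percentile(P[:,2],[5,50,95]),'slope',g,cv2.minAreaRect((P[:,:2]*1000).astype(np.float32)))
E
python3 bar.py pics/w2.png .092 .02
```

```text
3.9 [5.70132232e-01 2.83161696e-01 7.81741819e-02 9.76238632e+01] [ 0.29279826  0.40344353 -6.33298013] 0.03408721129570633 59.99356806278229
[  235    58    84   219 17247] [0.07965686 0.0813013  0.08291552] slope [0.02684997 0.00157192 0.06683055] ((525.8716430664062, 276.54754638671875), (99.87409973144531, 36.4637336730957), 7.181023120880127)
```

```bash
python3 bar.py pics/w3.png .085 .02; python3 - <<'E'
import numpy as np
W=np.load('w2.npz')['W']
for v in range(40,310,30): print(v,[tuple(np.round(W[v,u]*1000).astype(int)) for u in (110,175,240)])
E
```

```text
3.95 [5.70234235e-01 2.83245956e-01 7.82337239e-02 9.76258223e+01] [ 0.57923416  0.18475855 -6.04704628] 0.03494206498228497 59.99350726604462
[  235    58    84   219 17248] [0.07969274 0.08135318 0.08298308] slope [0.02714821 0.00286169 0.06636492] ((525.9716186523438, 276.666259765625), (100.0067367553711, 36.33257293701172), 7.252945899963379)
40 [(np.int64(466), np.int64(161), np.int64(-1)), (np.int64(463), np.int64(205), np.int64(5)), (np.int64(458), np.int64(245), np.int64(5))]
70 [(np.int64(485), np.int64(163), np.int64(1)), (np.int64(480), np.int64(207), np.int64(7)), (np.int64(484), np.int64(256), np.int64(81))]
100 [(np.int64(504), np.int64(163), np.int64(-1)), (np.int64(499), np.int64(208), np.int64(5)), (np.int64(496), np.int64(257), np.int64(80))]
130 [(np.int64(523), np.int64(164), np.int64(1)), (np.int64(517), np.int64(210), np.int64(7)), (np.int64(509), np.int64(258), np.int64(80))]
160 [(np.int64(543), np.int64(165), np.int64(1)), (np.int64(537), np.int64(211), np.int64(7)), (np.int64(522), np.int64(260), np.int64(81))]
190 [(np.int64(564), np.int64(165), np.int64(1)), (np.int64(557), np.int64(212), np.int64(6)), (np.int64(535), np.int64(262), np.int64(82))]
220 [(np.int64(586), np.int64(165), np.int64(1)), (np.int64(578), np.int64(213), np.int64(6)), (np.int64(550), np.int64(263), np.int64(82))]
250 [(np.int64(539), np.int64(236), np.int64(157)), (np.int64(537), np.int64(252), np.int64(156)), (np.int64(564), np.int64(265), np.int64(82))]
280 [(np.int64(540), np.int64(242), np.int64(172)), (np.int64(539), np.int64(256), np.int64(170)), (np.int64(540), np.int64(270), np.int64(163))]
```

View pics/w3.png

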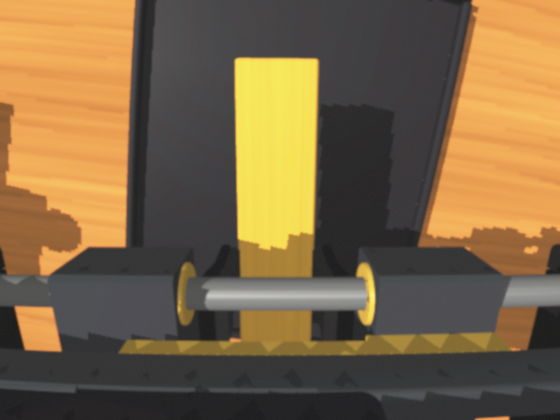

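Bar is held (gap 35 mm, −6 N, about 1.5° droop), and its near end shows at about (277,60) in the wrist picture. Now I'll turn it and carry it toward the −x side of the press.

```bash
python3 - <<'E'
from h import *
A=[.485,.190,.125,-7.1]; plan([.5706,.2838,.080,97.6],A)
plan(A,[.5027,-.0407,.125,-7.1])
E
```

```text
travel [ 97.3 -81.7 -45. ] rotz 104.7
travel [-226.7   46.1   -0. ] rotz -0.0
```

Emit:
send_rows(travel=[[5,-4,-10],[15,-12,-20],[26,-22,-30],[38,-32,-40],[50,-42,-45],[62,-52,-45],[74,-62,-45],[85,-71,-45],[93,-78,-45],[97.3,-81.7,-45]], rot=[[0,0,10],[0,0,20.5],[0,0,31],[0,0,41.5],[0,0,52],[0,0,62.5],[0,0,73],[0,0,83.5],[0,0,94],[0,0,104.6]], gripper=[25,25,25,25,25,25,25,25,25,25], newtons=60)

```text
t: 5.25
ee_pos: [0.4847, 0.189, 0.1242]
ee_rot: [0.751, 0.66, -0.001, -0.0]
force: [-0.3, -1.0, -7.2]
finger_gap: 0.0342
finger_force: 60.0
```

Emit:
send_rows(travel=[[0,0,0],[-20,4,0],[-50,10,0],[-85,17.3,0],[-120,24.4,0],[-155,31.5,0],[-190,38.6,0],[-215,43.7,0],[-226.7,46.1,0],[-226.7,46.1,0]], rot=[[0,0,0],[0,0,0],[0,0,0],[0,0,0],[0,0,0],[0,0,0],[0,0,0],[0,0,0],[0,0,0],[0,0,0]], gripper=[25,25,25,25,25,25,25,25,25,25], newtons=60)

```text
t: 6.5
ee_pos: [0.5037, -0.0416, 0.1246]
ee_rot: [0.749, 0.662, 0.0, -0.0]
force: [-0.2, 0.6, -6.5]
finger_gap: 0.0344
finger_force: 60.0
```

```bash
python3 bar.py pics/w4.png .13 .025
```

```text
6.5 [ 0.5036586  -0.04160991  0.12455413 -7.01843856] [-0.20683083  0.6119711  -6.496628  ] 0.03437074971377177 59.99337673187256
[  235    58    84   219 17098] [0.12593152 0.12760053 0.12927049] slope [-0.00249463 -0.02799964  0.12905892] ((510.41510009765625, 3.1104965209960938), (99.87329864501953, 35.93156433105469), 82.69471740722656)
```

View pics/w4.png

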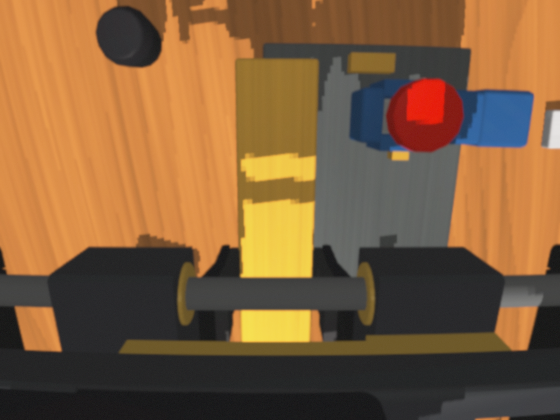

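The wrist view along press +y shows the bar at (277,60–340), end stop (371,63), red cap (425,115) and fence end (400,156). I'll check the press pose from these.

```bash
python3 - <<'E'
from h import *
d=np.load('w2.npz'); W=d['W']; C=d['color']; H=cv2.cvtColor(C,cv2.COLOR_BGR2HSV)
a=np.radians(-7.08); px=np.array([np.cos(a),np.sin(a)]); py=np.array([-np.sin(a),np.cos(a)]); O=np.array([.5701,-.0251])
def rep(M,n):
    P=W[M]; P=P[~np.isnan(P[:,0])]; q=(P[:,:2]-O)*1000
    r=cv2.minAreaRect((P[:,:2]*1000).astype(np.float32))
    print(n,len(P),'px',np.round(np.percentile(q@px,[1,50,99]),1),'py',np.round(np.percentile(q@py,[1,50,99]),1),'z',np.round(np.percentile(P[:,2],[5,50,95])*1000,1),np.round(r[1],1),r[2])
B=np.zeros(C.shape[:2],bool)
def box(u0,u1,v0,v1): b=B.copy(); b[v0:v1,u0:u1]=1; return b
yel=(H[...,0]>12)&(H[...,0]<32)&(H[...,1]>110); Z=W[...,2]
rep(box(340,405,45,80)&yel&(abs(Z-.032)<.005),'stop top (px+-15, py75-87)')
rep(box(385,415,148,162)&yel&(abs(Z-.032)<.008),'fence')
rep(box(380,470,70,155)&((H[...,0]<8)|(H[...,0]>172))&(abs(Z-.132)<.004),'cap (0,45)')
rep(box(255,475,35,250)&(abs(Z-.02)<.003),'bed')
rep(box(345,535,80,150)&(abs(Z-.1)<.004)&(H[...,0]>100),'arm')
E
```

```text
stop top (px+-15, py75-87) 895 px [-12.3   2.3  17.5] py [76.5 82.3 88.6] z [29.4 32.4 33.5] [12.9 30.5] 82.66436004638672
fence 145 px [19.9 25.1 32.4] py [17.  19.3 22.2] z [28.  32.3 33.6] [ 5.2 13.1] 82.67747497558594
cap (0,45) 4249 px [-12.7   1.4  16.3] py [31.8 46.9 61.2] z [130.9 132.4 133.5] [30.9 31.8] 84.95449829101562
bed 21135 px [-61.2  11.   75.4] py [-53.    7.4  95.5] z [19.3 20.5 21.6] [153.6 149.9] 83.48888397216797
arm 5809 px [-19.4  43.   71.5] py [30.8 47.  63.6] z [ 98.8 100.3 101.5] [35.  93.1] 82.83427429199219
```

Emit:
send_rows(travel=[[0,0,30],[0,0,60],[0,0,80],[0,0,88],[0,0,88],[0,15,88],[0,30,88],[0,45,88],[0,57,88],[0,62,88]], rot=[[0,0,0],[0,0,0],[0,0,0],[0,0,0],[0,0,0],[0,0,0],[0,0,0],[0,0,0],[0,0,0],[0,0,0]], gripper=[25,25,25,25,25,25,25,25,25,25], newtons=60)

```text
t: 7.8
ee_pos: [0.5662, -0.0487, 0.0365]
ee_rot: [0.749, 0.663, -0.0, 0.0]
force: [0.4, -0.7, -5.4]
finger_gap: 0.0344
finger_force: 60.0
```

Emit:
send_rows(travel=[[0,0,1],[0,0,2],[0,0,3],[0,0,4],[0,0,5],[0,0,5],[0,0,5],[0,0,5],[0,0,5],[0,0,5]], rot=[[0,0,0],[0,0,0],[0,0,0],[0,0,0],[0,0,0],[0,0,0],[0,0,0],[0,0,0],[0,0,0],[0,0,0]], gripper=[25,25,25,25,25,25,25,25,25,25], newtons=60)

```text
t: 9.05
ee_pos: [0.5651, -0.0484, 0.0319]
ee_rot: [0.749, 0.663, -0.0, -0.0]
force: [-4.4, 0.1, 6.2]
finger_gap: 0.034
finger_force: 60.0
```

```bash
python3 bar.py pics/w5.png .036 .012
```

```text
9.05 [ 0.56512546 -0.04837109  0.03191776 -6.97631322] [-4.39584927  0.14851796  6.21008917] 0.034020646124821544 59.995134472846985
[ 236  183   79   94 5931] [0.03539514 0.03643069 0.03745498] slope [ 0.00136605 -0.00280333  0.03557627] ((568.5942993164062, -30.357418060302734), (45.94791030883789, 36.67052459716797), 82.91810607910156)
```

Emit:
send_rows(travel=[[0,0.5,-0.6],[0,1,-0.6],[0,1.5,-0.6],[0,2,-0.6],[1,2,-0.6],[2,2,-0.6],[3,2,-0.6],[4,2,-0.6],[4,2,-0.6],[4,2,-0.6]], rot=[[0,0,0],[0,0,0],[0,0,0],[0,0,0],[0,0,0],[0,0,0],[0,0,0],[0,0,0],[0,0,0],[0,0,0]], gripper=[25,25,25,25,25,25,25,25,25,25], newtons=60)

```text
t: 10.35
ee_pos: [0.5679, -0.0443, 0.0322]
ee_rot: [0.749, 0.663, 0.0, 0.0]
force: [1.1, 0.0, -5.3]
finger_gap: 0.0345
finger_force: 60.0
```

```bash
cat > reg.py <<'E'
from h import *
import sys
s,p,m=cur(); a=np.radians(-7.1); r=np.array([[np.cos(a),np.sin(a)],[-np.sin(a),np.cos(a)]])
print(round(s['t'],2),'press xy of TCP mm',np.round(r@(p[:2]-[.5701,-.0251])*1000,2),'z',p[2],'yaw',p[3],'F press',np.round(r@s['force'][:2],1),s['force'][2],s['ft_torque'].round(2),s['finger_gap'])
E
python3 reg.py
```

```text
10.35 press xy of TCP mm [  0.23 -19.34] z 0.03218264544555059 yaw -6.96923420803664 F press [1.1 0.2] -5.276775883015413 [-0.14 -0.03 -0.04] 0.03454938696489516
```

Emit:
send_rows(travel=[[0,0.4,0],[0,0.8,0],[0,1.2,0],[0,1.6,0],[0,2,0],[0.5,2,0],[1,2,0],[1.5,2,0],[1.5,2,0],[1.5,2,0]], rot=[[0,0,0],[0,0,0],[0,0,0],[0,0,0],[0,0,0],[0,0,0],[0,0,0],[0,0,0],[0,0,0],[0,0,0]], gripper=[25,25,25,25,25,25,25,25,25,25], newtons=60)

```text
t: 11.6
ee_pos: [0.569, -0.0446, 0.032]
ee_rot: [0.749, 0.662, -0.001, -0.0]
force: [-5.6, -1.9, -2.1]
finger_gap: 0.0344
finger_force: 60.0
```

```bash
python3 reg.py
```

```text
11.6 press xy of TCP mm [  1.31 -19.5 ] z 0.03196757034314411 yaw -7.032960971632909 F press [-5.3 -2.6] -2.1173150432420935 [-0.52  1.25 -0.09] 0.03441264698397241
```

Emit:
send_rows(travel=[[0.5,0.5,0],[1,1,0],[1.5,1.5,0],[2,2,0],[2,2,0.4],[2,2,0.8],[2,2,0.8],[2,2,0.8],[2,2,0.8],[2,2,0.8]], rot=[[0,0,0],[0,0,0],[0,0,0],[0,0,0],[0,0,0],[0,0,0],[0,0,0],[0,0,0],[0,0,0],[0,0,0]], gripper=[25,25,25,25,25,25,25,25,25,25], newtons=60)

```text
t: 12.85
ee_pos: [0.5691, -0.0446, 0.0319]
ee_rot: [0.749, 0.662, -0.003, -0.001]
force: [-13.4, -4.5, 9.0]
finger_gap: 0.0346
finger_force: 60.0
```

```bash
python3 reg.py
```

```text
12.85 press xy of TCP mm [  1.42 -19.45] z 0.03194250221944848 yaw -7.090633206909386 F press [-12.7  -6.1] 8.959726312332048 [-1.01  2.89  0.03] 0.034644073197270926
```

Emit:
send_rows(travel=[[0,0,0],[0,0,0],[0,0,0],[0,0,0],[0,0,0],[0,0,-5],[0,0,-20],[0,0,-45],[0,0,-75],[0,0,-75]], rot=[[0,0,0],[0,0,0],[0,0,0],[0,0,0],[0,0,0],[0,0,0],[0,0,0],[0,0,0],[0,0,0],[0,0,0]], gripper=[70,70,70,70,70,70,70,70,70,70], newtons=60)

```text
t: 14.1
ee_pos: [0.5745, -0.0419, 0.1099]
ee_rot: [0.749, 0.663, 0.003, 0.002]
force: [0.3, 0.6, 0.2]
finger_gap: 0.0703
finger_force: 0.0
```

```bash
python3 reg.py; python3 bar.py pics/w6.png .036 .002;  python3 - <<'E'
from h import *
d=np.load('w2.npz'); W=d['W']; C=d['color']; H=cv2.cvtColor(C,cv2.COLOR_BGR2HSV); Z=W[...,2]
yel=(H[...,0]>12)&(H[...,0]<32)&(H[...,1]>110)
a=np.radians(-7.1); r=np.array([[np.cos(a),np.sin(a)],[-np.sin(a),np.cos(a)]])
for n,z in (('z36',.0362),('z32',.0318)):
    M=yel&(abs(Z-z)<.002); k,l,st,_=cv2.connectedComponentsWithStats(M.astype(np.uint8))
    for i in range(1,k):
        if st[i,4]>80:
            P=(W[l==i][:,:2]-[.5701,-.0251])@r.T*1000; print(n,st[i],np.percentile(P,[2,98],axis=0).round(1).tolist())
E
```

```text
14.1 press xy of TCP mm [  6.43 -16.13] z 0.10992040893970662 yaw -6.990635169438812 F press [0.3 0.7] 0.20386376730522032 [-0.08  0.01 -0.02] 0.07025714485445246
14.1 [ 0.57448937 -0.04190568  0.10992041 -6.99063517] [0.33562516 0.63460138 0.20386377] 0.07025714485445246 0.0
[ 241  170   54  107 5246] [0.03532392 0.03643168 0.03743737] slope [0.00010934 0.00037962 0.03636263] ((569.8829956054688, -43.97193908691406), (77.18415832519531, 36.05482482910156), 82.6353759765625)
z36 [240  83  56  12 599] [[-14.2, 69.3], [19.5, 75.5]]
z36 [ 241  170   54  107 5270] [[-15.1, -55.3], [19.4, 16.2]]
z32 [245  63  47  21 877] [[-11.2, 76.6], [17.1, 88.0]]
z32 [294 162  18  13 152] [[21.7, 16.7], [32.0, 24.4]]
z32 [293 270  16   7 106] [[20.8, -58.9], [31.9, -54.3]]
```

View pics/w6.png

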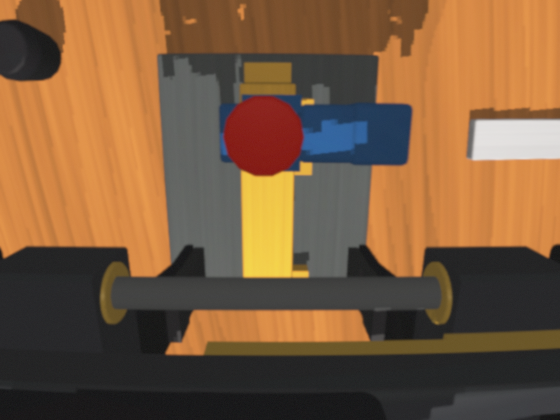

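Bar edges sit flush with the fence (19.4 against about 20.8 with pixel loss) and with the stop (75.5 against 76.6), and it is parallel within 0.1°. Next, the mallet.

```bash
python3 - <<'E'
from h import *
s,p,m=cur(); print(s['t'],p)
plan([.5711,-.0416,.1068,-7.0],[.480,-.307,.20,-75])
E
```

```text
14.15 [ 0.57323909 -0.04171839  0.1081631  -6.98308631]
travel [-274.5  -58.1  -93.2] rotz 68.0
```

Emit:
send_rows(travel=[[0,0,-45],[-30,-6,-93],[-75,-16,-93],[-120,-25,-93],[-165,-35,-93],[-210,-44,-93],[-245,-52,-93],[-265,-56,-93],[-274.5,-58,-93],[-274.5,-58,-93]], rot=[[0,0,0],[0,0,9],[0,0,19],[0,0,29],[0,0,39],[0,0,49],[0,0,59],[0,0,68],[0,0,68],[0,0,68]], gripper=[70,70,70,70,70,70,70,70,70,70], newtons=60)

```text
t: 15.4
ee_pos: [0.4809, -0.307, 0.1988]
ee_rot: [0.991, 0.132, -0.0, -0.0]
force: [0.6, 0.5, 0.1]
finger_gap: 0.0699
finger_force: 0.0
```

```bash
cat > mal.py <<'E'
from h import *
import sys
s,p,m=cur(); print(s['t'],p,s['force'],s['finger_gap'])
c=cap('wrist'); W=world(c); np.savez('w7.npz',W=W,color=c['color']); cv2.imwrite(sys.argv[1],c['color']); Z=W[...,2]
dz=float(sys.argv[2])
for n,z,t in (('head',.086,.004),('handle',.057,.004),('pad',.006,.003)):
    M=(abs(Z-z-dz)<t)&(np.linalg.norm(W[...,:2]-p[:2],axis=-1)<.25)
    if n=='pad': M&=cv2.cvtColor(c['color'],cv2.COLOR_BGR2HSV)[...,1]<1000
    k,l,st,_=cv2.connectedComponentsWithStats(M.astype(np.uint8)); i=1+np.argmax(st[1:,4]); P=W[l==i]*1000
    r=cv2.minAreaRect(P[:,:2].astype(np.float32)); e=np.linalg.svd(P[:,:2]-P[:,:2].mean(0),full_matrices=False)[2][0]
    A=np.c_[P[:,:2],np.ones(len(P))]; g=np.linalg.lstsq(A,P[:,2],rcond=None)[0]
    print(n,st[i],np.round(P.mean(0),1),np.round(r[0],1),np.round(r[1],1),round(r[2],2),'pca',np.degrees(np.arctan2(e[1],e[0])).round(2),cv2.minEnclosingCircle(P[:,:2].astype(np.float32)),'slope',g[:2].round(3))
E
python3 mal.py pics/w7.png 0
```

```text
15.4 [  0.48091574  -0.30695779   0.19883872 -74.86465924] [0.55333803 0.45549752 0.12756829] 0.0699384822697634
head [ 247  103   58   58 2582] [ 539.6 -291.5   86.3] [ 539.2 -291.5] [42.9 42.6] 89.64 pca -74.63 ((539.5178833007812, -291.6216735839844), 21.97754669189453) slope [-0.001 -0.003]
handle [ 258  159   28  118 2571] [ 464.9 -307.5   57. ] [ 462.2 -308.1] [110.  20.] 12.13 pca -167.94 ((462.13092041015625, -307.7913818359375), 55.71943283081055) slope [ 0.001 -0.001]
pad [  179    66   147   211 17477] [ 492.1 -269.1    6.4] [ 484.  -276.5] [200.7 120.4] 4.57 pca -175.7 ((485.2135009765625, -276.5649108886719), 114.6083755493164) slope [-0.  0.]
```

View pics/w7.png

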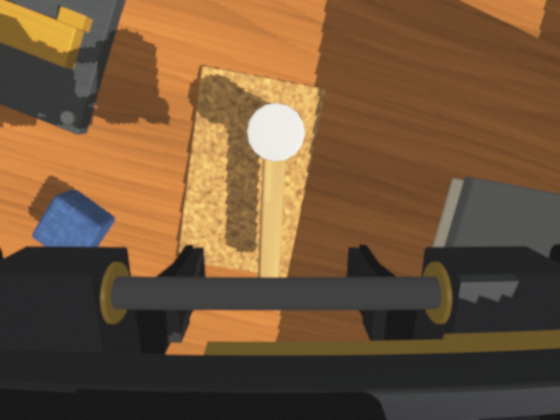

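Wrist view: mallet head at (276,131), handle running down to (270,275), and pad around it. Head diameter 43 mm, top z 86 and handle 20 mm wide all match the given sizes. The grip goes about 38 mm behind the head axis.

```bash
python3 - <<'E'
from h import *
plan([.480,-.307,.1998,-75.0],[.5023,-.2995,.0285,-77.9])
E
```

```text
travel [ 23.5  -1.5 171.3] rotz 2.9
```

Emit:
send_rows(travel=[[23.5,-1.5,20],[23.5,-1.5,60],[23.5,-1.5,100],[23.5,-1.5,135],[23.5,-1.5,158],[23.5,-1.5,168],[23.5,-1.5,171],[23.5,-1.5,171],[23.5,-1.5,171],[23.5,-1.5,171]], rot=[[0,0,2.9],[0,0,2.9],[0,0,2.9],[0,0,2.9],[0,0,2.9],[0,0,2.9],[0,0,2.9],[0,0,2.9],[0,0,2.9],[0,0,2.9]], gripper=[70,70,70,70,70,70,70,70,50,12], newtons=60)

```text
t: 16.7
ee_pos: [0.504, -0.2997, 0.029]
ee_rot: [0.994, 0.106, 0.001, 0.0]
force: [0.3, 0.5, 0.1]
finger_gap: 0.0575
finger_force: 0.0
```

Emit:
send_rows(travel=[[0,0,0],[0,0,0],[0,0,0],[0,0,0],[0,0,-5],[0,0,-15],[0,0,-30],[0,0,-50],[0,0,-70],[0,0,-70]], rot=[[0,0,0],[0,0,0],[0,0,0],[0,0,0],[0,0,0],[0,0,0],[0,0,0],[0,0,0],[0,0,0],[0,0,0]], gripper=[10,10,10,10,10,10,10,10,10,10], newtons=60)

```text
t: 17.95
ee_pos: [0.505, -0.3005, 0.1009]
ee_rot: [0.994, 0.106, 0.002, 0.001]
force: [0.4, -0.7, -4.4]
finger_gap: 0.0195
finger_force: 60.0
```

```bash
python3 mal.py pics/w8.png 0.07; python3 - <<'E'
from h import *
W=np.load('w7.npz')['W']; p=cur()[1]
M=(W[...,2]>.146)&(W[...,2]<.165); n,l,st,c=cv2.connectedComponentsWithStats(M.astype(np.uint8)); i=1+np.argmax(st[1:,4]*(st[1:,1]<200)); print(st[i],c[i])
P=W[l==i]; A=np.c_[P[:,:2]-P[:,:2].mean(0),np.ones(len(P))]; print(np.linalg.lstsq(A,P[:,2],rcond=None)[0],P.mean(0))
E
```

```text
17.95 [  0.50502532  -0.30045253   0.10092367 -77.87287477] [ 0.35124905 -0.65908707 -4.36359011] 0.01951621255722838
head [  205   159   140   118 12472] [ 544.1 -292.3  158.9] [ 544.3 -292.4] [37.  43.9] 12.25 pca -80.16 ((541.08349609375, -293.0589599609375), 21.94639015197754) slope [-0.015 -0.005]
handle [ 253  310   46   32 1440] [ 490.6 -304.1  129.5] [ 489.7 -304.1] [18.5 20.3] 13.58 pca -77.41 ((488.79107666015625, -304.1000671386719), 12.996755599975586) slope [ 0.029 -0.   ]
[  205   158   140   119 13164] [274.60346399 221.14114251]
[-0.02267511 -0.00694301  0.15887002] [ 0.54423512 -0.29232904  0.15887002]Traceback (most recent call last):
  File "mal.py", line 9, in <module>
    k,l,st,_=cv2.connectedComponentsWithStats(M.astype(np.uint8)); i=1+np.argmax(st[1:,4]); P=W[l==i]*1000
                                                                       ~~~~~~~~~^^^^^^^^^^
    return _wrapfunc(a, 'argmax', axis=axis, out=out, **kwds)
    return bound(*args, **kwds)
ValueError: attempt to get argmax of an empty sequence
```

Mallet is held level (about 0.02 rad), its face 22 mm below the TCP and the head axis about 37 mm ahead. Next it goes over the cap.

```bash
python3 - <<'E'
from h import *
s,p,m=cur(); print(s['t'],p)
plan([.5023,-.2995,.0988,-77.9],[.5411,.0125,.165,-77.9])
E
```

```text
18.0 [  0.50425679  -0.29976958   0.09956138 -77.8643495 ]
travel [ 103.3 -296.9  -66.2] rotz -0.0
```

Emit:
send_rows(travel=[[5,-14,-40],[15,-43,-85],[30,-86,-90],[46,-132,-90],[62,-178,-90],[78,-224,-90],[92,-264,-90],[100,-287,-85],[103.3,-297,-75],[103.3,-297,-66]], rot=[[0,0,0],[0,0,0],[0,0,0],[0,0,0],[0,0,0],[0,0,0],[0,0,0],[0,0,0],[0,0,0],[0,0,0]], gripper=[10,10,10,10,10,10,10,10,10,10], newtons=60)

```text
t: 19.25
ee_pos: [0.5415, 0.0124, 0.163]
ee_rot: [0.994, 0.106, -0.001, 0.0]
force: [0.5, -0.1, -3.5]
finger_gap: 0.0195
finger_force: 60.0
```

```bash
cat > st.py <<'E'
from h import *
import sys
c=cap('wrist'); W=world(c); s,p,m=cur(); print(round(s['t'],2),p.round(4),'F',s['force'].round(1),s['ft_torque'].round(2),s['finger_gap'].round(4))
if len(sys.argv)>1: cv2.imwrite(sys.argv[1],c['color'])
z=p[2]+.058; M=np.zeros(W.shape[:2],bool); M[140:300,190:360]=1; M&=abs(W[...,2]-z)<.008
P=W[M]; o=P[:,:2].mean(0); A=np.c_[P[:,:2]-o,np.ones(len(P))]
for _ in range(3):
    g=np.linalg.lstsq(A,P[:,2],rcond=None)[0]; k=abs(A@g-P[:,2])<.003; A=A[k];P=P[k]
e=np.array([np.cos(np.radians(p[3]+90)),np.sin(np.radians(p[3]+90))]); q=(P[:,:2]-p[:2])
print('tilt along handle',(g[:2]@e).round(4),'across',(g[:2]@[-e[1],e[0]]).round(4),'top-TCP',P[:,2].mean()-p[2],'far edge',np.percentile(q@e,99.5),'lat',np.median(q@[-e[1],e[0]]),len(P))
E
python3 st.py; python3 - <<'E'
from h import *
for n in ['scene','top']:
    c=cap(n); np.savez(n+'1.npz',W=world(c),color=c['color'])
    if n=='scene': cv2.imwrite('pics/scene1.png',cv2.resize(c['color'][170:290,180:320],None,fx=4,fy=4,interpolation=cv2.INTER_CUBIC))
E
```

```text
Traceback (most recent call last):
  File "st.py", line 3, in <module>
    c=cap('wrist'); W=world(c); s,p,m=cur(); print(round(s['t'],2),p.round(4),'F',s['force'].round(1),s['ft_torque'].round(2),s['finger_gap'].round(4))
                                                                                                                              ^^^^^^^^^^^^^^^^^^^^^
AttributeError: 'float' object has no attribute 'round'
```

View pics/scene1.png

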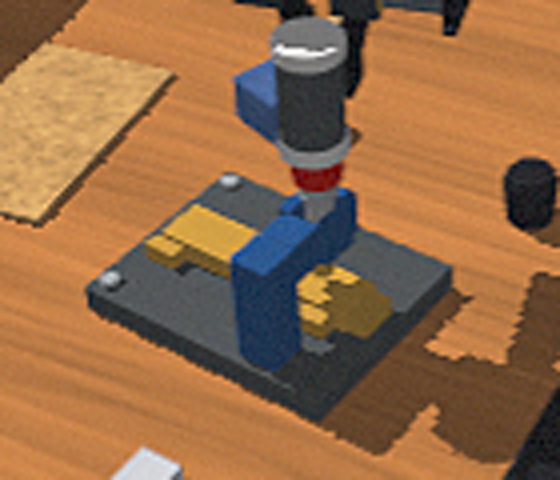

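Scene crop: mallet head (310,90) stands square over the red cap (316,175), and the bar lies along the fence at (210,230)–(340,300).

```bash
sed -i "s/s\['finger_gap'\].round(4)/round(s['finger_gap'],4)/" st.py; python3 st.py
```

```text
19.45 [ 5.41900e-01  1.06000e-02  1.64100e-01 -7.80317e+01] F [-0.6 -0.3 -3.5] [-0.06  0.25  0.04] 0.0193
tilt along handle -0.0125 across -0.0017 top-TCP 0.057205741401634064 far edge 0.057500309575007 lat -0.0005000745353805891 12960
```

Emit:
send_rows(travel=[[0,0,2],[0,0,4],[0,0,6],[0,0,8],[0,0,10],[0,0,12],[0,0,14],[0,0,15],[0,0,15],[0,0,15]], rot=[[0,0,0],[0,0,0],[0,0,0],[0,0,0],[0,0,0],[0,0,0],[0,0,0],[0,0,0],[0,0,0],[0,0,0]], gripper=[10,10,10,10,10,10,10,10,10,10], newtons=60)

```text
t: 20.7
ee_pos: [0.5421, 0.0125, 0.1495]
ee_rot: [0.994, 0.106, 0.0, -0.0]
force: [-1.6, -0.1, -0.1]
finger_gap: 0.0196
finger_force: 60.0
```

```bash
python3 st.py
```

```text
20.75 [ 5.42100e-01  1.26000e-02  1.49500e-01 -7.78743e+01] F [-2.6  0.7  0.6] [-0.06  0.67 -0.01] 0.0196
tilt along handle -0.0077 across 0.0003 top-TCP 0.05806696837099762 far edge 0.05775719059539285 lat -0.0005352749334842897 12895
```

Emit:
send_rows(travel=[[0,0,1],[0,0,2],[0,0,3],[0,0,4],[0,0,5],[0,0,5.5],[0,0,5.5],[0,0,5.5],[0,0,5.5],[0,0,5.5]], rot=[[0,0,0],[0,0,0],[0,0,0],[0,0,0],[0,0,0],[0,0,0],[0,0,0],[0,0,0],[0,0,0],[0,0,0]], gripper=[10,10,10,10,10,10,10,10,10,10], newtons=60)

```text
t: 22.0
ee_pos: [0.5422, 0.0125, 0.1448]
ee_rot: [0.994, 0.106, 0.0, -0.0]
force: [-4.9, 0.0, 7.5]
finger_gap: 0.0194
finger_force: 60.0
```

```bash
python3 st.py
```

```text
22.05 [ 5.42200e-01  1.25000e-02  1.44800e-01 -7.78816e+01] F [-4.1  1.   8.2] [-0.05  1.23  0.02] 0.0196
tilt along handle -0.0067 across 0.0003 top-TCP 0.058151284487667626 far edge 0.057726143328504606 lat -0.0005371264694194266 12870
```

The die met the bar: 11 N on the cap with the TCP at z≈0.145, z stiffness about 7 N/mm, tilt still under 0.01 rad. Next I raise the mallet and deliver the blow.

Emit:
send_rows(travel=[[0,0,-3],[0,0,-8],[0,0,-15],[0,0,-22],[0,0,-28],[0,0,-30],[0,0,-30],[0,0,-30],[0,0,-30],[0,0,-30]], rot=[[0,0,0],[0,0,0],[0,0,0],[0,0,0],[0,0,0],[0,0,0],[0,0,0],[0,0,0],[0,0,0],[0,0,0]], gripper=[10,10,10,10,10,10,10,10,10,10], newtons=60)

```text
t: 23.3
ee_pos: [0.5421, 0.0125, 0.1737]
ee_rot: [0.994, 0.106, -0.0, 0.0]
force: [0.4, 0.3, -3.9]
finger_gap: 0.0195
finger_force: 60.0
```

```bash
python3 st.py
```

```text
23.35 [ 5.42100e-01  1.25000e-02  1.73800e-01 -7.78782e+01] F [ 0.1 -0.2 -4.3] [-0.14  0.2  -0.01] 0.0194
tilt along handle -0.0107 across -0.0002 top-TCP 0.0578466194620427 far edge 0.05790426980623996 lat -0.0005064091203733121 12960
```

Emit:
send_rows(travel=[[0,0,12],[0,0,26],[0,0,31.7],[0,0,31.7],[0,0,31.7],[0,0,31.7],[0,0,31.7],[0,0,31.7],[0,0,31.7],[0,0,31.7]], rot=[[0,0,0],[0,0,0],[0,0,0],[0,0,0],[0,0,0],[0,0,0],[0,0,0],[0,0,0],[0,0,0],[0,0,0]], gripper=[10,10,10,10,10,10,10,10,10,10], newtons=60)

```text
t: 24.6
ee_pos: [0.5422, 0.0125, 0.1446]
ee_rot: [0.994, 0.105, -0.0, -0.001]
force: [-8.6, 0.2, 17.8]
finger_gap: 0.0199
finger_force: 60.0
```

```bash
python3 st.py
```

```text
24.65 [ 5.42200e-01  1.26000e-02  1.44600e-01 -7.78858e+01] F [-9.4 -0.3 17.1] [-0.01  1.94  0.06] 0.0192
tilt along handle -0.0006 across 0.0014 top-TCP 0.058351337387352153 far edge 0.05749906863247924 lat -0.000661478233643108 12779
```

The blow landed and held: 21 N on the cap, roughly 16 N of it on the bar, with tilt near 0. Next the mallet goes back to its pad.

Emit:
send_rows(travel=[[0,0,-15],[0,0,-45],[-10,29,-47],[-26,75,-47],[-42,121,-47],[-58,167,-47],[-74,213,-47],[-90,259,-47],[-100,288,-47],[-103.3,297,-47]], rot=[[0,0,0],[0,0,0],[0,0,0],[0,0,0],[0,0,0],[0,0,0],[0,0,0],[0,0,0],[0,0,0],[0,0,0]], gripper=[10,10,10,10,10,10,10,10,10,10], newtons=60)

```text
t: 25.9
ee_pos: [0.502, -0.302, 0.1886]
ee_rot: [0.995, 0.104, -0.001, 0.0]
force: [-0.5, -0.5, -3.5]
finger_gap: 0.0193
finger_force: 60.0
```

Emit:
send_rows(travel=[[0,0,0],[0,0,40],[0,0,80],[0,0,115],[0,0,138],[0,0,150],[0,0,155],[0,0,158],[0,0,159],[0,0,159]], rot=[[0,0,0],[0,0,0],[0,0,0],[0,0,0],[0,0,0],[0,0,0],[0,0,0],[0,0,0],[0,0,0],[0,0,0]], gripper=[10,10,10,10,10,10,10,10,10,10], newtons=60)

```text
t: 27.15
ee_pos: [0.5039, -0.2998, 0.0307]
ee_rot: [0.994, 0.106, 0.0, 0.0]
force: [0.2, -1.1, -4.3]
finger_gap: 0.0195
finger_force: 60.0
```

```bash
python3 st.py
```

```text
27.2 [ 5.03800e-01 -2.99700e-01  3.06000e-02 -7.78838e+01] F [ 0.9 -0.4 -3.6] [-0.15  0.27  0.03] 0.0193
tilt along handle -0.0102 across -0.0004 top-TCP 0.05795277273115179 far edge 0.05792552914668643 lat -0.000511879776506018 12957
```

Still about 2 mm above the pad. Lower to contact, release and rise.

Emit:
send_rows(travel=[[0,0,0.5],[0,0,1],[0,0,1.5],[0,0,2],[0,0,2.3],[0,0,2.3],[0,0,2.3],[0,0,2.3],[0,0,2.3],[0,0,2.3]], rot=[[0,0,0],[0,0,0],[0,0,0],[0,0,0],[0,0,0],[0,0,0],[0,0,0],[0,0,0],[0,0,0],[0,0,0]], gripper=[10,10,10,10,10,10,10,10,10,10])

```text
t: 28.45
ee_pos: [0.5034, -0.2996, 0.0283]
ee_rot: [0.994, 0.106, 0.0, -0.0]
force: [-4.2, 1.8, 6.1]
finger_gap: 0.0194
finger_force: 60.0
```

```bash
python3 st.py
```

```text
28.5 [ 5.03400e-01 -2.99600e-01  2.83000e-02 -7.78838e+01] F [-3.8  1.5  5.2] [0.35 0.98 0.04] 0.0194
tilt along handle -0.0066 across 0.0007 top-TCP 0.05807758832001274 far edge 0.05771392034439237 lat -0.0005256995492763916 12878
```

Emit:
send_rows(travel=[[0,0,0],[0,0,0],[0,0,0],[0,0,0],[0,0,0],[0,0,0],[0,0,-5],[0,0,-20],[0,0,-40],[0,0,-70]], rot=[[0,0,0],[0,0,0],[0,0,0],[0,0,0],[0,0,0],[0,0,0],[0,0,0],[0,0,0],[0,0,0],[0,0,0]], gripper=[22,26,34,50,65,65,65,65,65,65])

```text
t: 29.75
ee_pos: [0.5034, -0.2995, 0.0994]
ee_rot: [0.994, 0.105, -0.0, -0.0]
force: [0.3, -0.1, 0.4]
finger_gap: 0.0649
finger_force: 0.0
```

Emit:
send_rows(travel=[[0,0,-40],[0,0,-80],[0,0,-100],[0,0,-110],[0,0,-110],[0,0,-110],[0,0,-110],[0,0,-110],[0,0,-110],[0,0,-110]], rot=[[0,0,0],[0,0,0],[0,0,0],[0,0,0],[0,0,0],[0,0,0],[0,0,0],[0,0,0],[0,0,0],[0,0,0]], gripper=[65,65,65,65,65,65,65,65,65,65])

```text
t: 31.0
ee_pos: [0.5035, -0.2996, 0.2078]
ee_rot: [0.994, 0.106, -0.0, -0.0]
force: [0.7, -0.9, -0.0]
finger_gap: 0.0649
finger_force: 0.0
```

```bash
python3 mal.py pics/w9.png 0; python3 - <<'E'
from h import *
c=cap('top'); d=c['color'][80:290,180:450]; cv2.imwrite('pics/top2.png',cv2.resize(d,None,fx=2.9,fy=2.8,interpolation=cv2.INTER_CUBIC)); W=world(c); Z=W[...,2]
H=cv2.cvtColor(c['color'],cv2.COLOR_BGR2HSV); C0=np.load('top0.npz'); W0=C0['W']
M=((H[...,0]<6)|(H[...,0]>174))&(H[...,1]>150)&(Z>.1); M[:, :290]=0; M[:,320:]=0; print('cap z',np.median(Z[M]))
b=np.zeros(Z.shape,bool); b[165:230,280:360]=1; Y=b&(H[...,0]>15)&(H[...,0]<32)&(H[...,1]>120)&(abs(Z-.036)<.012)
n,l,st,_=cv2.connectedComponentsWithStats(Y.astype(np.uint8)); i=1+np.argmax(st[1:,4]); print(st[i],cv2.minAreaRect((W[l==i][:,:2]*1000).astype(np.float32)))
E
```

```text
31.0 [  0.50348948  -0.29957783   0.20779117 -77.88001414] [ 0.71729745 -0.85403245 -0.03379047] 0.06489358253501282
head [ 248  134   55   56 2311] [ 539.8 -292.    86.4] [ 539.5 -292. ] [42.9 43.1] 69.3 pca -170.87 ((539.5001831054688, -292.1722412109375), 21.974782943725586) slope [-0.002 -0.003]
handle [ 265  187   22   90 1886] [ 472.9 -306.9   56.9] [ 471.  -307.1] [87.7 19.6] 12.54 pca -167.47 ((471.2047424316406, -307.9344787597656), 44.7746467590332) slope [-0.001  0.006]
pad [  190    96   131   181 14788] [ 499.4 -268.9    6.4] [ 488.8 -276.2] [190.7 119.8] 4.45 pca -175.67 ((494.7397766113281, -275.5528869628906), 106.54410552978516) slope [-0.001  0.   ]
cap z 0.13190837565697322
[292 186  56  19 538] ((576.4931640625, -22.909820556640625), (169.0767364501953, 51.712711334228516), 84.5438003540039)
```

View pics/top2.png

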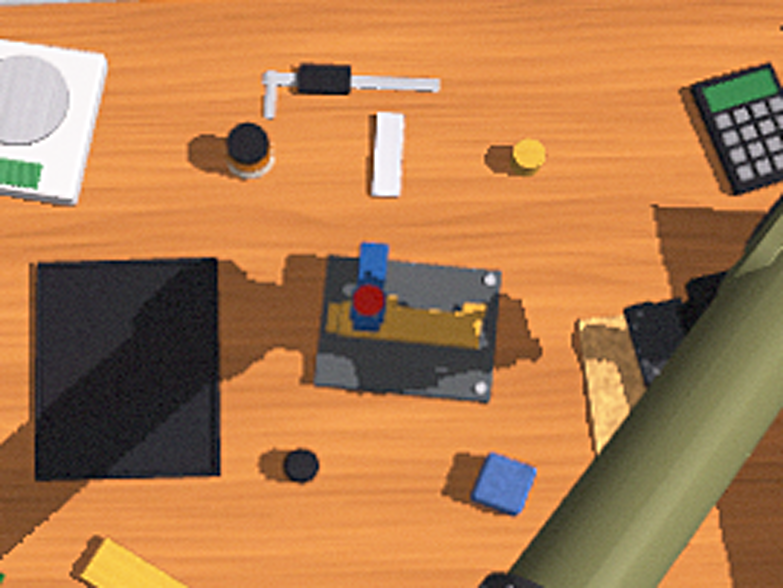

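The mallet stands upright on the pad with its head back at (539.5,−292) mm. The cap is up at z 132 mm and the bystanders are in place; in this crop the bar sits at (410,325). I'll take one closer look at the bar registration before handing in.

```bash
python3 - <<'E'
from h import *
plan([.5023,-.2995,.208,-77.9],[.5711,-.0616,.17,-7.0])
E
```

```text
travel [ 117.1 -218.2   38. ] rotz -70.9
```

Emit:
send_rows(travel=[[10,-20,0],[28,-53,0],[46,-86,0],[64,-119,0],[82,-152,10],[100,-185,25],[112,-208,35],[117,-218,38],[117,-218,38],[117,-218,38]], rot=[[0,0,-10],[0,0,-20],[0,0,-30],[0,0,-40],[0,0,-50],[0,0,-60],[0,0,-70],[0,0,-71],[0,0,-71],[0,0,-71]], gripper=[65,65,65,65,65,65,65,65,65,65])

```text
t: 32.35
ee_pos: [0.5721, -0.0637, 0.1705]
ee_rot: [0.75, 0.662, 0.0, 0.001]
force: [-1.0, -0.5, 0.3]
finger_gap: 0.0648
finger_force: 0.0
```

```bash
python3 bar.py pics/w10.png .036 .002;  python3 - <<'E'
from h import *
d=np.load('w2.npz'); W=d['W']; C=d['color']; H=cv2.cvtColor(C,cv2.COLOR_BGR2HSV); Z=W[...,2]
yel=(H[...,0]>12)&(H[...,0]<32)&(H[...,1]>110)
a=np.radians(-7.3); r=np.array([[np.cos(a),np.sin(a)],[-np.sin(a),np.cos(a)]])
for n,z in (('z36',.0362),('z32',.0318)):
    M=yel&(abs(Z-z)<.002); k,l,st,_=cv2.connectedComponentsWithStats(M.astype(np.uint8))
    for i in range(1,k):
        if st[i,4]>60:
            P=(W[l==i][:,:2]-[.5701,-.0251])@r.T*1000; print(n,st[i],np.percentile(P,[1,99],axis=0).round(1).tolist())
E
```

```text
32.35 [ 0.57212179 -0.06372821  0.1704858  -7.09823155] [-1.01365264 -0.54124041  0.32955175] 0.06478532355433313 0.0
[ 247  118   44  124 4958] [0.035229   0.03636485 0.03747444] slope [-0.00106078 -0.00014406  0.03695821] ((569.553466796875, -46.28437805175781), (105.87779998779297, 36.322120666503906), 83.47979736328125)
z36 [ 247  118   44  124 4995] [[-15.3, -72.7], [19.8, 26.9]]
z32 [251  45  38  17 562] [[-11.7, 76.6], [16.8, 88.1]]
z32 [291 118  15  19 254] [[20.6, 17.1], [32.3, 31.8]]
z32 [289 219  14  26 335] [[20.5, -77.8], [31.8, -54.4]]
```

Bar edge 19.8 against both fence faces at 20.5 and 20.6, and end to stop 150 mm: registered. Handing in.

```bash
python3 -c "
from plant import env
print(env.sign_off())"
```

```text
the job is handed in; nothing more can be done
None
```

The job is handed in, with no verdict returned: the bar lies flush against both fence blocks and the end stop, the blow held about 21 N on the cap (roughly 16 N of it on the bar), the punch is up again, and the mallet stands upright on its pad.

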